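# Hang the tip pail on the bench rail with an S-hook

## Robot

A 6-joint arm with a two-finger parallel gripper is mounted at the origin on a cart in front of the work surface, level with it; the furniture and walls round the work are solid. World frame = base frame: x ahead of the robot, y to its left, z up, the work surface at z = 0. Lengths are in m, angles in rad, forces in N, time in s.
With the tool pointing down it reaches from about 0.25 to 0.725 m from the base axis. Payload 4 kg.
Tool frame: the origin (TCP) lies midway between the tips of the shut fingers; the grasp point (between the pads) lies 19 mm behind it (bot.grip_point_offset is the distance from the TCP to the grasp point, in m); z points along the fingers, y is the line along which they close (so a half turn about z gives the same grasp; the last joint's range is limited). The gripper opens to 85 mm and grips with 20 to 120 N. Pads are 22 mm wide; open, the fingers measure 114 mm over their backs; the gripper's body (76 mm by 85 mm) begins 54 mm behind the grasp point. The pads swing forward as they close: fully open they stand 13 mm farther back than shut.
Start: joints at [-1.208, 0.241, 0.005, 1.335, 0, 1.571], TCP at [0.177, -0.467, 0.231] pointing down, gripper open.
Joint ranges: [-2.72, 2.72], [-1.05, 1.87], [-1.09, 1.28], [-1.99, 2.15], [-1.42, 1.44], [-3.14, 3.14]. Speed limits (rad/s): [2.79, 2.79, 3.14, 3.14, 3.14, 3.14].

## Interface

Orientations are given as a unit quaternion [x, y, z, w].
In Python, from workcell import bot gives the robot as it stands.
- The arm moves only by the tool step_arm, never from a script. Its argument "targets" is text: rows parted by semicolons, each of 7 numbers parted by spaces: the opening, from -1 (shut) to 1 (fully open), so that 0 is half open, then the shift along the world's x, y, z normalised to -1 to 1, where 1 is 0.5 m, then the turn, a rotation vector about the world's x, y, z normalised to -1 to 1, where 1 is pi/4 rad. In form: gripper x y z wx wy wz; .... A call has 1 to 10 rows; each row is the pose to reach, as a shift and turn from the pose commanded when the call began; what a row does not reach only later rows make up. A row lasts 1/12 s, in which the tool goes at most 41.7 mm and 7.16 degrees, less where a joint would pass 70% of its speed; a pose out of reach is approached as far as the arm can. A call with a number of a shift or a turn outside -1 to 1 is refused whole. A call with a gripper value outside its range is refused whole. The fingers move at their own pace and stop on an object; the grip force is fixed at half the most. Time passes only in rows, so rows that repeat a pose let the fingers close. It gives the time, the measured TCP pose, the force, the opening and the grip force at its end, in the units of the state.
- bot.get_obs(): the state, without advancing time (a new reading comes with each control period).
- bot.camera(name): name is "side" or "top" or "wrist"; returns the picture (420x560x3 uint8, red, green, blue); there is no depth.
- bot.camera_info(name): a dict with "vertical_fov" (degrees; the focal length in pixels is half the picture's height over the tangent of half this angle, whatever the lens; pixels are square), "cx", "cy" (the principal point, pixels), "pose" (4x4, takes a point from camera to world coordinates). Camera axes: x right, y up, looking along -z (the intrinsics and any distortion apply to the point x, -y, -z); pixel columns grow to the right and rows downward; lengths in m; the calibration is good to about 2 mm. The wrist camera is an equidistant fisheye: a pixel r from the principal point sees the ray r / f radians off the axis. A picture is of the moment at which its call begins: read the wrist's pose just before it. camera_info takes no time and is no camera call; for the wrist camera it gives the pose at the moment of the call.
- bot.job_done(): hands the job in; it is judged then, once.
The state is a dict: "clock": time; "joint_pos": joint angles; "joint_vel": joint speeds; "tau": joint torques, N m; "eef_pos": TCP position; "tool_rot": TCP orientation; "ft_force": force on the tool from outside, world axes, zero at the start; "ft_torque": the same for the moment, N m; "grip_width": finger opening in m; "grasp_force": force on a finger pad.
Only numpy, scipy, OpenCV 4.12 (cv2) and the standard library are available. Lean on these libraries where they do the work, as an engineer would, in place of code of your own. Each camera call takes 0.05 s, during which the arm holds its last target. There are 200 camera calls.

## Task

Take the S-hook out of its wooden stand by the blue tab and hook it over the rail's bar, on the thick part close to the right-hand post, with its lower curl open towards you. Keeping it resting lightly on the bar, slide it left until it drops into the bar's red neck; go by feel and keep hook forces on the rail below 30 N, or the bar slips in its clamps. Then hang the white pail by its wire bail in the lower curl, gently and keeping the pail upright; leave hook and pail hanging still, the hook in the neck, and disturb nothing else.

Things in the scene. Friction and masses are not known exactly. Their poses are not given: they have to be found in the camera images.
- rail: Fixed rail: two posts 300 mm apart carry a level bar 20 mm thick along y, its centre line 270 mm above the bench, through black clamps (22 mm along y). A red neck in the bar, 12 mm thick and 11 mm long, lies within 50 mm either side of the middle, elsewhere each time; its place is not reported. Origin on the bench midway between the posts; x away from the robot, +y left along the bar, z up.
- stand: Fixed pale wooden block 75 x 60 x 42 mm with a slot 37.5 x 7.5 mm, 36 mm deep, in its top, along its x axis; the hook's lower curl stands in the slot. Origin in the middle of its underside. It may stand at the robot's left or right.
- hook: Loose S-hook in its own x-z plane: rigid 6 mm steel wire, 42 mm wide (x), 170 mm tall with its blue tab, 80 g. Stands upright in the stand, axes as the stand's. Origin at its lowest point, z up. The shank starts straight at x = -18 mm for 36 mm below the upper curl's centre, slants across, and ends straight at x = +15 mm for 30 mm above the lower curl's centre (wire centre lines).
- hook_top (a point): Centre of the upper curl (15 mm inner radius, open downwards, free end on the +x side reaching 9 mm below this point), 108 mm above the hook's origin. Hanging on the thick bar it is 265 mm above the bench, in the neck 261 mm: the hook drops 4 mm there. The wire has 5 mm of play along the neck.
- hook_low (a point): Centre of the lower curl (12 mm inner radius, open upwards, free end on the -x side reaching 9 mm above this point), 18 mm above the hook's origin. A seated bail has its centre line 9 mm below this point.
- hook_tip (a point): Free end of the lower curl: 15 mm from the hook's middle towards its -x, 24 mm above its origin.
- hook_tab (a point): Grip point on the blue tab (26 mm along x, 8 mm thick along the hook's y, 42 mm tall, its top 16 mm above this point, its lower edge 26 mm below), 154 mm above the hook's origin. Pinch it across its thickness from above.
- pail: Loose white open pail 70 (x) x 80 (y) x 60 mm high, 0.14 to 0.28 kg, with a dark weight inside, a wire bail above it and a green handle on its -x side, towards the robot. Origin in the middle of its underside. It hangs level from the bail. It may stand at the robot's left or right.
- pail_bail (a point): Middle of the bail's level top, 120 mm above the pail's origin: 6 mm wire, 24 mm of it straight along the pail's y axis, then sloping down on both sides to the pail's side walls. Rigid with the pail.
- pail_grip (a point): Grip point on the green handle: 92 mm from the pail's middle towards -x, 50 mm above the pail's underside. The handle is a level bar 8 mm thick (y), 24 mm tall (from 38 to 62 mm above the pail's underside), its free end 27 mm beyond this point (-x). Pinch it across its thickness from above.
- beaker_1: Clear glass beaker 82 mm tall, at the back; leave alone. Origin under its middle.
- petri_dish: Clear petri dish 64 mm across, 12 mm high; leave alone. Origin under its middle.
- timer: Small white timer 62 x 62 x 19 mm; leave alone. Origin under its middle.
- marker_red: White and red marker 146 mm long, 14 mm thick, at the right; leave alone. Origin under its middle.

How it is judged:
On the way, in this order (a step that is already met when the one before it is completed fails the run):
1. the S-hook rests on the thick bar near the right-hand post: its centre 75 to 140 mm right of the rail's middle (x of hook_top in the frame of rail between -0.01 and 0.01 m and z of hook_top in the frame of rail between 0.2637 and 0.271 m and contact force between hook and rail above 0.2 N and y of hook_top in the frame of rail between -0.14 and -0.075 m), for 0.1 s.
2. the S-hook has dropped into the neck of the bar (x of hook_top in the frame of rail between -0.01 and 0.01 m and z of hook_top in the frame of rail between 0.257 and 0.2632 m and contact force between hook and rail above 0.2 N), for 0.2 s.
At the end, for the whole second after the job is handed in: S-hook in the neck (upper curl's centre 257 to 263.2 mm high, within 10 mm of the bar), lower free end at least 5 mm to the robot's side of the bar; bail in the lower curl (3 to 14 mm below its centre, within 11 mm across); pail clear of the bench, within 0.25 rad of upright; both at rest (all of step 2 and z of pail_bail in the frame of hook_low between -0.014 and -0.003 m and x of pail_bail in the frame of hook_low between -0.011 and 0.011 m and contact force between pail and hook above 0.8 N and height (world z) of pail above 0.03 m and angle between pail's own z axis and vertical below 0.25 rad and x of hook_tip in the frame of rail below -0.005 m and linear speed of each of pail, hook below 0.03 m/s); the robot touches nothing.
It fails at once if the hook pressed on the rail with more than 30 N (contact force between hook and rail above 30 N).
It fails at once if the pail loads the hook with more than 25 N (contact force between pail and hook above 25 N).
It fails at once if the pail tipped by more than 0.6 rad (angle between pail's own z axis and vertical above 0.6 rad).
It fails at once if a bystander moved by more than 20 mm (distance of any of beaker_1, petri_dish, timer, marker_red from where it was at the start of the episode above 0.02 m).
It also fails if it takes over 72 s, if anything falls off the work surface, if the arm or the gripper's body presses on something with over 40 N, if the wrist force passes 120 N, or if a joint passes its speed limit or range.

## Working session

There is one attempt and no reset: what is moved stays moved. The work goes in short steps, Python scripts to look and compute and a tool call to move; the robot and the scene stay as the last step left them, time stands still between calls to the robot, and variables do not carry over. Pictures are saved under pics/ and viewed, at most 10 in all, crops included, and the job is handed in when it is done.

Besides the shell and the picture viewer there is one more tool, called after "Emit:" as name(argument=value, ...) on one line, values as JSON. step_arm: Moves the arm, as the interface text tells. Scaled input: -1 to 1 covers 0.5 m each way for a shift and pi/4 rad each way for a turn. Its arguments: {"type":"object","properties":{"targets":{"type":"string"}},"required":["targets"]}

```bash
mkdir -p pics; ls
cat > h.py <<'E'
import numpy as np, cv2
from workcell import bot
def snap(n,f=None):
    ci=bot.camera_info(n); im=bot.camera(n)
    if f: cv2.imwrite(f'pics/{f}.png',im[:,:,::-1])
    return im,ci
def ray(ci,u,v,fish=False):
    f=210/np.tan(np.radians(ci['vertical_fov'])/2)
    x,y=(u-ci['cx'])/f,(v-ci['cy'])/f
    if fish:
        r=np.hypot(x,y); s=np.sin(r)/max(r,1e-9); d=np.array([x*s,-y*s,-np.cos(r)])
    else: d=np.array([x,-y,-1.])
    P=np.array(ci['pose']); d=P[:3,:3]@d
    return P[:3,3],d/np.linalg.norm(d)
def onz(ci,u,v,z,fish=False):
    o,d=ray(ci,u,v,fish); return o+d*(z-o[2])/d[2]
def proj(ci,p):
    P=np.array(ci['pose']); q=P[:3,:3].T@(np.array(p)-P[:3,3]); f=210/np.tan(np.radians(ci['vertical_fov'])/2)
    return ci['cx']-f*q[0]/q[2], ci['cy']+f*q[1]/q[2]
def tri(c1,a,c2,b):
    o1,d1=ray(c1,*a);o2,d2=ray(c2,*b)
    t=np.linalg.lstsq(np.c_[d1,-d2],o2-o1,rcond=None)[0]
    p,q=o1+d1*t[0],o2+d2*t[1]; return (p+q)/2,np.linalg.norm(p-q)
def st():
    o=bot.get_obs(); print({k:np.round(o[k],4).tolist() for k in('clock','eef_pos','tool_rot','ft_force','ft_torque','grip_width','grasp_force','joint_pos')})
E
python3 - <<'E'
from h import *
a,ca=snap('top','top0'); b,cb=snap('side','side0')
cv2.imwrite('pics/both0.png',cv2.resize(np.vstack([a,b]),(560,840))[:,:,::-1])
for c in(ca,cb): print(c['vertical_fov'],c['cx'],c['cy'],np.round(c['pose'],3).tolist())
st()
E
```

```text
pics
43.007362740955465 284.19733457783195 205.12383141254512 [[-0.0, 0.994, -0.11, 0.42], [-1.0, -0.0, 0.001, -0.01], [0.001, 0.11, 0.994, 1.664], [0.0, 0.0, 0.0, 1.0]]
46.68475210712093 284.86436023248854 210.59583263677888 [[0.995, 0.059, -0.083, 0.46], [-0.098, 0.336, -0.937, -1.133], [-0.027, 0.94, 0.34, 0.548], [0.0, 0.0, 0.0, 1.0]]
{'clock': 0.1, 'eef_pos': [0.1772, -0.4669, 0.2305], 'tool_rot': [0.9836, 0.1804, -0.0002, -0.0009], 'ft_force': [-0.5549, -1.3495, 1.0476], 'ft_torque': [-0.0151, -0.0266, -0.0049], 'grip_width': 0.0854, 'grasp_force': 0.0, 'joint_pos': [-1.208, 0.2413, 0.0039, 1.3352, -0.0, 1.5708]}
```

View pics/top0.png

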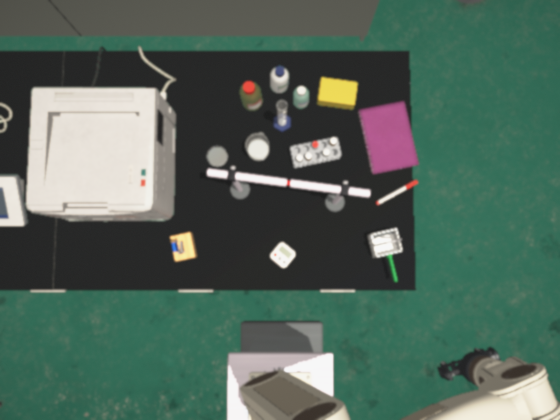

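View pics/side0.png

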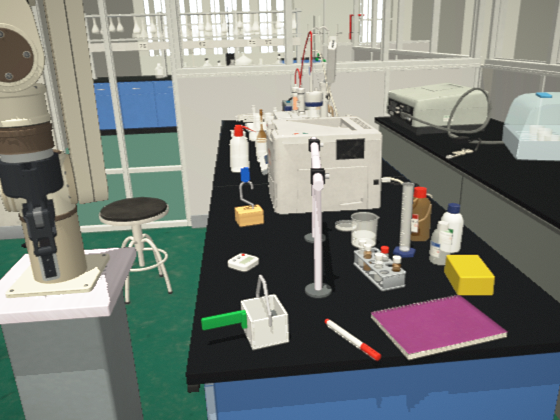

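The top view shows the stand with the hook at left (183,246), the pail at right (386,243) with its handle down to (394,280), and the rail slightly yawed with clamps at about (233,173) and (345,187) and the neck at about (289,183). The side view shows the tab at (245,174).

Run:
```python
from h import *
a,ca=cv2.imread('pics/top0.png')[:,:,::-1],bot.camera_info('top'); b,cb=cv2.imread('pics/side0.png')[:,:,::-1],bot.camera_info('side')
def hsv(im): return cv2.cvtColor(np.ascontiguousarray(im),cv2.COLOR_RGB2HSV)
def mask(im,lo,hi,roi):
    m=cv2.inRange(hsv(im),lo,hi); z=np.zeros_like(m); x0,y0,x1,y1=roi; z[y0:y1,x0:x1]=m[y0:y1,x0:x1]
    return z
def cm(m): v,u=np.nonzero(m); return u.mean(),v.mean(),len(u),u.min(),u.max(),v.min(),v.max()
tb=cm(mask(a,(100,120,60),(130,255,255),(165,225,205,265))); sb=cm(mask(b,(100,120,60),(130,255,255),(235,160,260,190)))
print('tab',tb,sb,tri(ca,tb[:2],cb,sb[:2]))
m=mask(a,(8,60,100),(30,255,255),(160,225,205,270)); print('stand',cm(m))
r=cv2.minAreaRect(cv2.findNonZero(m|mask(a,(100,120,60),(130,255,255),(165,225,205,265)))); bp=cv2.boxPoints(r); print([onz(ca,*p,.042).round(3).tolist() for p in bp])
g=mask(a,(45,100,50),(75,255,255),(375,245,410,290)); print('green',cm(g)); p=cv2.boxPoints(cv2.minAreaRect(cv2.findNonZero(g))); print([onz(ca,*q,.062).round(3).tolist() for q in p])
# bar: white band center at z .27
pts=[]
for u in range(210,368,2):
    col=a[160:205,u].astype(int); w=np.nonzero(col.min(1)>150)[0]
    if 3<=len(w)<=12: pts.append(onz(ca,u,160+w.mean(),.275)[:2])
pts=np.array(pts); l=cv2.fitLine(pts.astype(np.float32),cv2.DIST_HUBER,0,.01,.01).ravel(); print('bar',l, np.degrees(np.arctan2(l[1],l[0])))
rd=cm(mask(a,(0,100,60),(8,255,255),(275,172,300,195))); print('neck',rd,onz(ca,rd[0],rd[1],.272))
for roi in((222,165,245,182),(337,178,355,196)):
    mm=mask(a,(0,0,0),(180,255,70),roi); print(a[roi[1]:roi[3],roi[0]:roi[2]].min(2)); 
big=np.hstack([cv2.resize(a[155:270,165:235],None,fx=5,fy=5,interpolation=2),cv2.resize(a[155:270,335:415],None,fx=5,fy=5,interpolation=2)])
cv2.imwrite('pics/c1.png',big[:,:,::-1])
```

```text
tab (np.float64(173.3684210526316), np.float64(246.73684210526315), 38, np.int64(171), np.int64(176), np.int64(243), np.int64(250)) (np.float64(244.8045112781955), np.float64(174.54135338345864), 133, np.int64(240), np.int64(250), np.int64(167), np.int64(182)) (array([0.46890341, 0.30224793, 0.15184009]), np.float64(0.0006182499409155137))
stand (np.float64(183.79285714285714), np.float64(246.25892857142858), 560, np.int64(169), np.int64(196), np.int64(231), np.int64(261))
[[0.508, 0.342, 0.042], [0.523, 0.271, 0.042], [0.44, 0.253, 0.042], [0.426, 0.323, 0.042]]
green (np.float64(392.36708860759495), np.float64(268.1392405063291), 158, np.int64(386), np.int64(397), np.int64(255), np.int64(282))
[[0.444, -0.315, 0.062], [0.45, -0.333, 0.062], [0.37, -0.354, 0.062], [0.365, -0.336, 0.062]]
bar [ 0.13659917  0.9906264   0.6249356  -0.0895948 ] 82.148895
neck (np.float64(288.05882352941177), np.float64(182.58823529411765), 17, np.int64(287), np.int64(289), np.int64(179), np.int64(186)) [ 0.63419518 -0.02151577  0.272     ]
[[105  83  61  47  42  41  40  45  59  78  95  98  85  63  48  4
[... 2236 characters left out ...]
 85 100 104 100  93  83]
 [242 240 234 208 138  78  66  68  69  71  75  95 133 164 173 170 159 145]
 [246 245 243 225 152  85  69  69  71  72  83 121 178 219 227 224 219 211]
 [246 246 244 226 152  84  70  71  72  76  94 146 213 239 243 242 241 239]
 [245 245 241 214 136  82  72  73  73  78 106 169 229 244 246 246 246 245]
 [239 238 227 181 115  77  72  73  74  81 114 181 235 245 246 246 246 246]
 [216 215 192 141  91  72  73  74  76  81 115 180 231 243 245 245 246 246]
 [167 167 145 104  71  66  69  71  74  79 108 167 217 232 236 238 240 242]
 [132 130 110  78  60  58  60  61  65  69  90 134 175 194 203 211 216 222]
 [124 120 104  84  74  66  56  48  49  52  63  88 112 126 136 146 155 167]]
```

View pics/c1.png

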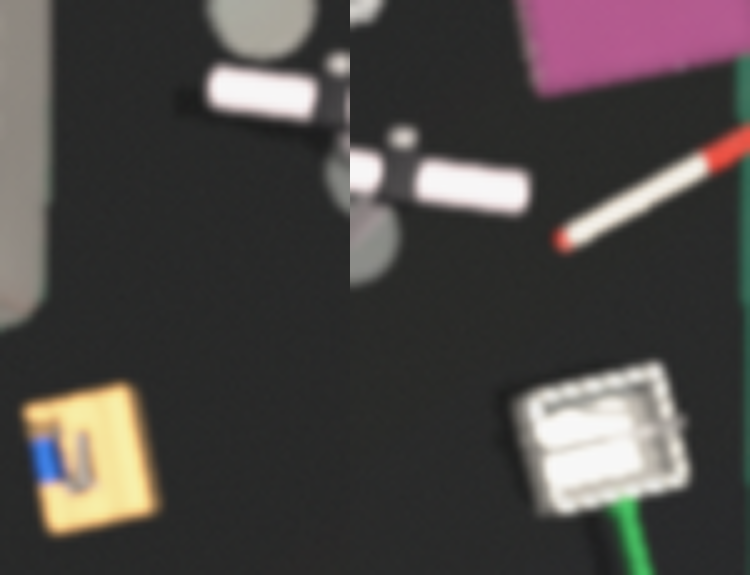

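The crop shows the stand at yaw about 12°, with the tab at (47,460) and the wire beside it. I still need the side zoom to tell which way the hook faces.

Run:
```python
from h import *
a,ca=cv2.imread('pics/top0.png')[:,:,::-1],bot.camera_info('top'); b=cv2.imread('pics/side0.png')
L=onz(ca,231.3,172.0,.278);R=onz(ca,345.2,188,.278); print(L,R,np.linalg.norm(L-R),(L+R)/2)
yv=np.array([.1366,.9906]); print('neck along', (np.array([.634,-.0215])-((L+R)/2)[:2])@yv)
cv2.imwrite('pics/c2.png',cv2.resize(b[160:240,220:300],None,fx=7,fy=7,interpolation=2))
```

```text
[0.66149259 0.1280225  0.278     ] [ 0.61888502 -0.17150054  0.278     ] 0.3025383530971289 [ 0.6401888  -0.02173902  0.278     ]
neck along -0.0006086151145422673
```

View pics/c2.png

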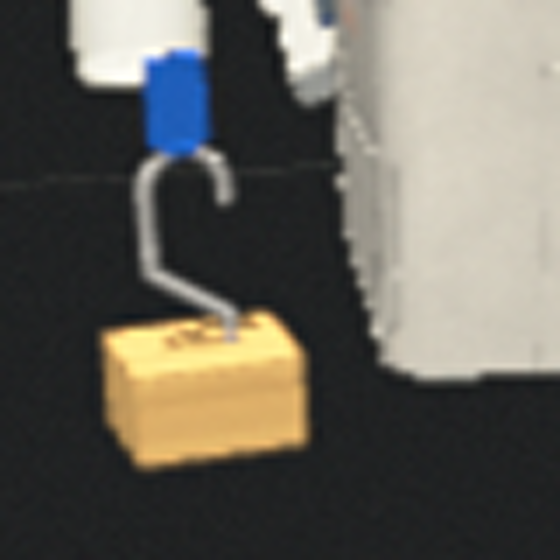

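Emit:
step_arm(targets="1 0.05 0.05 0.05 0 0 0;1 0.12 0.13 0.1 0 0 0;1 0.2 0.2 0.14 0 0 0;1 0.25 0.28 0.14 0 0 0;1 0.3 0.36 0.14 0 0 0;1 0.35 0.44 0.14 0 0 0;1 0.4 0.52 0.14 0 0 0;1 0.42 0.6 0.14 0 0 0;1 0.42 0.68 0.14 0 0 0;1 0.42 0.76 0.14 0 0 0")

```text
clock: 0.93
eef_pos: [0.3822, -0.1306, 0.3006]
tool_rot: [0.984, 0.18, -0.0, -0.0]
ft_force: [0.1, 0.3, -0.7]
grip_width: 0.0855
grasp_force: 0.0
```

The hook faces the same way as the robot: upper free end on +x, stand yaw about +12°. Next I move over the stand.

Emit:
step_arm(targets="1 0.02 0.08 0 0 0 0;1 0.03 0.16 0 0 0 -0.1;1 0.04 0.24 0 0 0 -0.2;1 0.04 0.32 0 0 0 -0.2;1 0.04 0.4 0 0 0 -0.2;1 0.04 0.48 0 0 0 -0.2;1 0.04 0.56 0 0 0 -0.2;1 0.04 0.64 0 0 0 -0.2;1 0.04 0.64 0 0 0 -0.2;1 0.04 0.64 0 0 0 -0.2")

```text
clock: 1.77
eef_pos: [0.4186, 0.1182, 0.3008]
tool_rot: [0.992, 0.126, -0.003, -0.016]
ft_force: [0.4, -0.5, 0.3]
grip_width: 0.0855
grasp_force: 0.0
```

Run:
```python
from h import *
st(); w,cw=snap('wrist','w1'); print(cw['vertical_fov'],cw['cx'],cw['cy'],np.round(cw['pose'],4).tolist()); np.save('cw1',cw['pose'])
```

```text
{'clock': 1.7667, 'eef_pos': [0.4186, 0.1182, 0.3008], 'tool_rot': [0.9918, 0.1265, -0.0028, -0.0158], 'ft_force': [0.3783, -0.481, 0.2613], 'ft_torque': [-0.0209, -0.0037, 0.011], 'grip_width': 0.0855, 'grasp_force': 0.0, 'joint_pos': [0.2528, 0.0912, 0.0033, 1.4845, 0.0321, 3.1407]}
65.70646984690485 274.5512523375277 206.2310661431663 [[0.2512, 0.9268, 0.2793, 0.4892], [-0.9674, 0.25, 0.0406, 0.132], [-0.0322, -0.2804, 0.9593, 0.4424], [0.0, 0.0, 0.0, 1.0]]
```

View pics/w1.png

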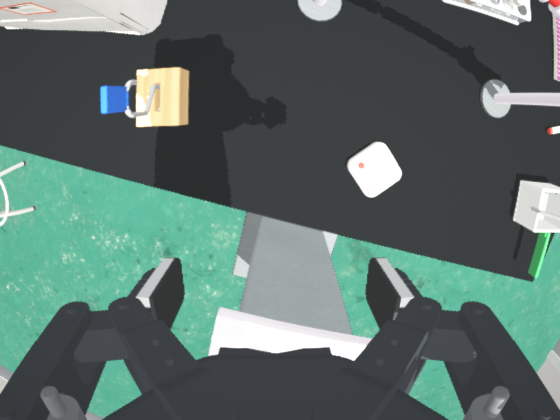

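Joint 6 is at its limit, so I use the half-turned grasp and rotate +180° on the way.

Emit:
step_arm(targets="1 0 0.05 0 0 0 0.15;1 0 0.1 0 0 0 0.3;1 0 0.12 0 0 0 0.45;1 0 0.12 0 0 0 0.6;1 0 0.12 0 0 0 0.75;1 0 0.12 0 0 0 0.9;1 0 0.12 0 0 0 1;1 0 0.12 0 0 0 1")

```text
clock: 2.48
eef_pos: [0.4184, 0.1775, 0.3011]
tool_rot: [0.868, 0.496, -0.009, -0.014]
ft_force: [0.5, 0.3, -0.5]
grip_width: 0.0856
grasp_force: 0.0
```

Emit:
step_arm(targets="1 0 0.02 0 0 0 0.15;1 0 0.04 0 0 0 0.3;1 0 0.06 0 0 0 0.45;1 0 0.08 0 0 0 0.6;1 0 0.1 0 0 0 0.75;1 0 0.1 0 0 0 0.9;1 0 0.1 0 0 0 1;1 0 0.1 0 0 0 1")

```text
clock: 3.15
eef_pos: [0.4183, 0.2281, 0.3011]
tool_rot: [0.612, 0.791, -0.013, -0.01]
ft_force: [-1.2, 0.1, 0.6]
grip_width: 0.0852
grasp_force: 0.0
```

Emit:
step_arm(targets="1 0 0.02 0 0 0 0.15;1 0 0.04 0 0 0 0.3;1 0 0.06 0 0 0 0.45;1 0 0.06 0 0 0 0.6;1 0 0.06 0 0 0 0.75;1 0 0.06 0 0 0 0.9;1 0 0.06 0 0 0 1;1 0 0.06 0 0 0 1")

```text
clock: 3.82
eef_pos: [0.4183, 0.2581, 0.3012]
tool_rot: [0.264, 0.964, -0.016, -0.004]
ft_force: [0.8, 0.4, -0.3]
grip_width: 0.0851
grasp_force: 0.0
```

Emit:
step_arm(targets="1 0 0 0 0 0 0.15;1 0 0 0 0 0 0.3;1 0 0 0 0 0 0.45;1 0 0 0 0 0 0.6;1 0 0 0 0 0 0.75;1 0 0 0 0 0 0.9;1 0 0 0 0 0 1;1 0 0 0 0 0 1")

```text
clock: 4.48
eef_pos: [0.4182, 0.2582, 0.3013]
tool_rot: [-0.125, 0.992, -0.016, 0.003]
ft_force: [-0.1, 0.6, 0.0]
grip_width: 0.0853
grasp_force: 0.0
```

Run:
```python
from h import *
st(); w,cw=snap('wrist','w2'); print(np.round(cw['pose'],4).tolist())
h=cv2.cvtColor(w,cv2.COLOR_RGB2HSV)
m=cv2.inRange(h,(100,120,60),(130,255,255)); n,l,s,c=cv2.connectedComponentsWithStats(m); i=1+s[1:,4].argmax(); print('tab',s[i],c[i],onz(cw,*c[i],.165,True))
q=cv2.boxPoints(cv2.minAreaRect(cv2.findNonZero((l==i).astype(np.uint8)))); print([onz(cw,*p,.176,True).round(4).tolist() for p in q])
```

```text
{'clock': 4.4833, 'eef_pos': [0.4182, 0.2582, 0.3013], 'tool_rot': [-0.1251, 0.992, -0.016, 0.0025], 'ft_force': [-0.0857, 0.5753, 0.0373], 'ft_torque': [0.0249, 0.0048, 0.0197], 'grip_width': 0.0853, 'grasp_force': 0.0, 'joint_pos': [0.5723, 0.2125, 0.1489, 1.5166, -0.0311, 0.3215]}
[[-0.2485, -0.9269, -0.2811, 0.3483], [0.9681, -0.2474, -0.0401, 0.2453], [-0.0323, -0.2821, 0.9588, 0.4429], [0.0, 0.0, 0.0, 1.0]]
tab [299 233  12  39 384] [304.375      253.20572917] [0.4670418  0.29533452 0.165     ]
[[0.4448, 0.2833, 0.176], [0.4423, 0.2927, 0.176], [0.4785, 0.3035, 0.176], [0.481, 0.2937, 0.176]]
```

View pics/w2.png

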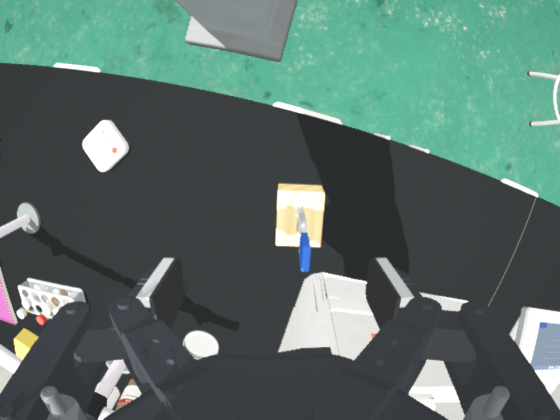

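The picture shows the stand top around (301,217) and the tab, seen near edge-on, at (304,253). I'll get the stand's top outline, combine it with the tab's far edge, and work out the tilt correction.

```bash
cat >> h.py <<'E'
from scipy.spatial.transform import Rotation as R_
def corr(yaw):
    "normalised turn to make tool point down with tool-x at yaw deg"
    cur=R_.from_quat(bot.get_obs()['tool_rot']); y=np.radians(yaw)
    want=R_.from_euler('z',y)*R_.from_euler('x',np.pi)
    r=(want*cur.inv()).as_rotvec(); return (r/(np.pi/4)).round(4)
E
python3 - <<'E'
from h import *
cw=bot.camera_info('wrist'); w=cv2.imread('pics/w2.png'); h=cv2.cvtColor(w,cv2.COLOR_BGR2HSV)
m=cv2.inRange(h,(8,40,90),(30,255,255)); m[:170]=0;m[260:]=0;m[:,:265]=0;m[:,340:]=0
c=max(cv2.findContours(m,0,2)[0],key=cv2.contourArea); hull=cv2.convexHull(c)[:,0]
P=np.array([onz(cw,*p,.042,True)[:2] for p in hull]); r=cv2.minAreaRect((P*1000).astype(np.float32)); print(r, cv2.boxPoints(r).round(1).tolist())
t=cv2.inRange(h,(100,120,60),(130,255,255)); t[:225]=0;t[275:]=0;t[:,:295]=0;t[:,315:]=0
for v in range(231,274,2):
    u=np.nonzero(t[v])[0]
    if len(u): print(v,u.min(),u.max(),end=' | ')
print(); u=np.nonzero(t[268])[0]; v=np.nonzero(t)[0].max(); print('far top',onz(cw,u.mean() if len(u) else 305,v+.5,.176,True))
print(corr(192))
E
```

```text
((470.4460754394531, 296.8397216796875), (87.66898345947266, 63.083824157714844), 12.569968223571777) [[420.79998779296875, 318.1000061035156], [434.5, 256.5], [520.0999755859375, 275.6000061035156], [506.3999938964844, 337.20001220703125]]
233 301 306 | 235 301 306 | 237 301 307 | 239 301 307 | 241 300 308 | 243 300 308 | 245 300 308 | 247 299 310 | 249 299 310 | 251 300 310 | 253 299 310 | 255 299 310 | 257 299 310 | 259 299 310 | 261 299 309 | 263 300 309 | 265 300 309 | 267 300 309 | 269 300 309 | 271 301 308 | 
far top [0.48031877 0.29870961 0.176     ]
[ 0.04    0.0106 -0.0503]
```

Emit:
step_arm(targets="1 0.05 0.04 0 0.04 0.01 -0.04;1 0.1 0.08 -0.05 0.04 0.01 -0.04;1 0.1 0.08 -0.1 0.04 0.01 -0.04;1 0.1 0.08 -0.1 0.04 0.01 -0.04;1 0.1 0.08 -0.1 0.04 0.01 -0.04")

```text
clock: 4.95
eef_pos: [0.4671, 0.2978, 0.2495]
tool_rot: [-0.11, 0.994, -0.001, -0.002]
ft_force: [-0.5, -0.2, 0.1]
grip_width: 0.0855
grasp_force: 0.0
```

Run:
```python
from h import *
st(); w,cw=snap('wrist','w3'); a,ca=snap('top','top1'); b,cb=snap('side','side1')
h=cv2.cvtColor(w,cv2.COLOR_RGB2HSV)
t=cv2.inRange(h,(100,120,60),(130,255,255)); n,l,s,c=cv2.connectedComponentsWithStats(t)
for i in range(1,n):
    if s[i,4]>50: print(s[i],c[i])
i=1+s[1:,4].argmax(); m=l==i
for v in range(s[i,1],s[i,1]+s[i,3],3):
    u=np.nonzero(m[v])[0]; print(v,u.min(),u.max(),end='|')
v0=s[i,1]+s[i,3]; u=np.nonzero(m[v0-3])[0]; print('\nfar top',onz(cw,u.mean(),v0-.5,.176,True)); print(corr(192.5))
```

```text
{'clock': 4.95, 'eef_pos': [0.4671, 0.2978, 0.2495], 'tool_rot': [-0.1099, 0.9939, -0.0012, -0.002], 'ft_force': [-0.5039, -0.1795, 0.0505], 'ft_torque': [-0.0263, -0.0123, -0.054], 'grip_width': 0.0855, 'grasp_force': 0.0, 'joint_pos': [0.5678, 0.3467, 0.1976, 1.4264, -0.0003, 0.3476]}
[266 191  13  45 244] [272.74590164 213.95491803]
191 270 276|194 269 276|197 268 276|200 268 276|203 276 276|206 276 276|209 276 276|212 276 277|215 276 277|218 267 277|221 266 278|224 266 278|227 266 278|230 266 278|233 267 278|
far top [0.48073486 0.29954303 0.176     ]
[-0.0023  0.0044 -0.0051]
```

Run:
```python
from h import *
cw=bot.camera_info('wrist')
for z in(.166,.176): print([onz(cw,272,v,z,True).round(4).tolist() for v in (200,217.5,236)])
w=cv2.imread('pics/w3.png'); print(w[188:240:2,272].tolist())
```

```text
[[0.4611, 0.2957, 0.166], [0.4742, 0.2987, 0.166], [0.4886, 0.3019, 0.166]]
[[0.4583, 0.2952, 0.176], [0.4709, 0.298, 0.176], [0.4847, 0.3011, 0.176]]
[[254, 254, 254], [222, 163, 138], [216, 117, 63], [217, 118, 63], [219, 120, 65], [219, 119, 64], [245, 143, 76], [255, 210, 110], [255, 224, 121], [255, 224, 121], [255, 223, 121], [255, 222, 120], [255, 222, 120], [255, 222, 118], [255, 221, 117], [255, 220, 117], [255, 220, 116], [255, 219, 116], [255, 219, 115], [255, 219, 114], [255, 217, 113], [255, 216, 112], [255, 209, 108], [246, 146, 78], [107, 74, 59], [64, 62, 60]]
```

Measured tab top centre is (0.471, 0.298) with 25 mm length at z 0.176 (26 mm expected). Descend and grip.

Emit:
step_arm(targets="1 0.007 0.0005 -0.06 0 0 0;1 0.007 0.0005 -0.12 0 0 0;1 0.007 0.0005 -0.18 0 0 0;1 0.007 0.0005 -0.217 0 0 0;1 0.007 0.0005 -0.217 0 0 0;-1 0.007 0.0005 -0.217 0 0 0;-1 0.007 0.0005 -0.217 0 0 0;-1 0.007 0.0005 -0.217 0 0 0;-1 0.007 0.0005 -0.217 0 0 0;-1 0.007 0.0005 -0.217 0 0 0")

```text
clock: 5.93
eef_pos: [0.4724, 0.2996, 0.1443]
tool_rot: [-0.112, 0.994, 0.001, 0.002]
ft_force: [-0.2, 0.9, -0.3]
grip_width: 0.0255
grasp_force: 0.0
```

Emit:
step_arm(targets="-1 0 0 0 0 0 0;-1 0 0 0 0 0 0;-1 0 0 0 0 0 0")

```text
clock: 6.18
eef_pos: [0.4721, 0.2986, 0.1434]
tool_rot: [-0.111, 0.994, -0.001, 0.001]
ft_force: [-0.1, -2.9, 3.1]
grip_width: 0.0069
grasp_force: 60.3
```

Grip is good (60 N, 6.9 mm). Lift straight out, then head to the robot side of the bar.

Emit:
step_arm(targets="-1 0 0 0.03 0 0 0;-1 0 0 0.07 0 0 0;-1 0 0 0.13 0 0 0;-1 0 0 0.2 0 0 0;-1 0 0 0.27 0 0 0;-1 0 0 0.34 0 0 0;-1 0 0 0.42 0 0 0;-1 0.02 -0.05 0.45 0 0 -0.1;-1 0.02 -0.12 0.45 0 0 -0.2;-1 0.02 -0.2 0.45 0 0 -0.3")

```text
clock: 7.02
eef_pos: [0.4824, 0.1999, 0.3683]
tool_rot: [0.006, 1.0, 0.001, 0.001]
ft_force: [1.4, -0.4, -0.2]
grip_width: 0.0072
grasp_force: 59.7
```

Emit:
step_arm(targets="-1 0 -0.08 0 0 0 -0.1;-1 0 -0.16 0 0 0 -0.15;-1 0 -0.24 0 0 0 -0.15;-1 0 -0.32 0 0 0 -0.15;-1 0 -0.4 0 0 0 -0.15;-1 0.02 -0.48 0 0 0 -0.15;-1 0.06 -0.56 0 0 0 -0.15;-1 0.1 -0.63 0 0 0 -0.15;-1 0.12 -0.63 0 0 0 -0.15;-1 0.12 -0.63 0 0 0 -0.15")

```text
clock: 7.85
eef_pos: [0.543, -0.1181, 0.3655]
tool_rot: [0.067, 0.998, 0.001, -0.001]
ft_force: [-0.6, 0.1, -1.6]
grip_width: 0.0071
grasp_force: 59.6
```

Run:
```python
from h import *
st(); w,cw=snap('wrist','w4'); a,ca=snap('top','top2'); b,cb=snap('side','side2'); print(corr(172.15))
cv2.imwrite('pics/c4.png',np.hstack([cv2.resize(b[100:300,220:420],(390,390),interpolation=2),cv2.resize(w,(400,300))if 0 else cv2.resize(w[:, 90:490],(390,390))])[:,:,::-1])
```

```text
{'clock': 7.85, 'eef_pos': [0.543, -0.1181, 0.3655], 'tool_rot': [0.0667, 0.9978, 0.0005, -0.0007], 'ft_force': [-0.6381, 0.1415, -1.5872], 'ft_torque': [0.0657, 0.0519, 0.0135], 'grip_width': 0.0071, 'grasp_force': 59.6437, 'joint_pos': [-0.2147, 0.3531, 0.5044, 1.7236, 0.0008, -0.0812]}
[-0.0009 -0.001  -0.0104]
```

View pics/c4.png

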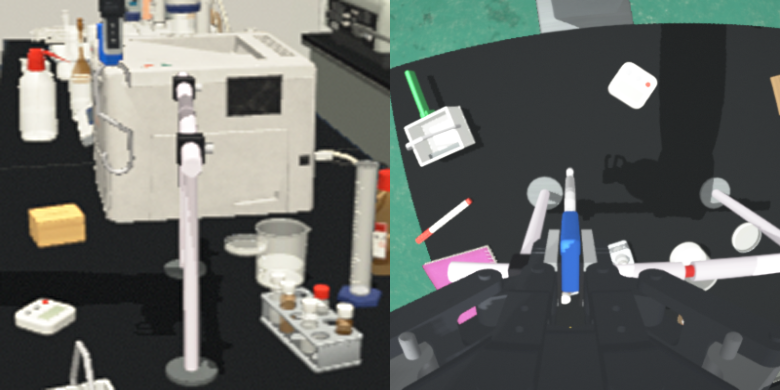

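The side view shows the hook held upright left of the bar, lower curl bottom at about (282,188) in full pixels. The wrist view shows the bar and the red neck at about (396,291).

Run:
```python
from h import *
cb=bot.camera_info('side'); ca=bot.camera_info('top'); cw=bot.camera_info('wrist')
T=np.array([.543,-.1181,.3655]); x=np.array([.9906,-.1366,0])
for n,p in dict(origin=T+[0,0,-.1374],tip=T+[0,0,-.1134]-.015*x,tablow=T+[0,0,-.0094],topcurl=T+[0,0,-.0294+.018],free=T+[0,0,-.0384]+.018*x,shankleft=T+[0,0,-.045]-.018*x,lowright=T+[0,0,-.105]+.015*x).items(): print(n,np.round(proj(cb,p),1))
b=cv2.imread('pics/side2.png'); cv2.imwrite('pics/c5.png',cv2.resize(b[100:200,255:345],(540,600),interpolation=2))
w=cv2.imread('pics/w4.png'); h=cv2.cvtColor(w,cv2.COLOR_BGR2HSV); m=cv2.inRange(h,(0,120,80),(8,255,255))|cv2.inRange(h,(173,120,80),(180,255,255)); m[:, :370]=0;m[:,420:]=0;m[:270]=0;m[310:]=0
v,u=np.nonzero(m); print('neckpix',u.mean(),v.mean(),len(u),onz(cw,u.mean(),v.mean(),.272,True))
P=[]
for U in list(range(408,470,3)):
    c=w[262:315,U].astype(int); q=np.nonzero(c.min(1)>150)[0]
    if len(q): P.append((U,262+q.min(),262+q.max()))
Q=np.array([onz(cw,U,(p+q)/2,.27,True)[:2] for U,p,q in P]); print(P[::5],[np.linalg.norm(onz(cw,U,p,.27,True)-onz(cw,U,q,.27,True)).round(4) for U,p,q in P[::5]]); print(Q[::5].round(4).tolist()); l=cv2.fitLine(Q.astype(np.float32),4,0,.01,.01).ravel(); print(l,np.degrees(np.arctan(l[1]/l[0])))
```

```text
origin [281.  190.3]
tip [273.8 179.8]
tablow [279.2 132.1]
topcurl [279.2 133.1]
free [288.1 145.6]
shankleft [271.2 149. ]
lowright [287.5 175.9]
neckpix 397.1287128712871 291.5940594059406 101 [ 0.6323899  -0.01613476  0.272     ]
[(408, np.int64(267), np.int64(308)), (423, np.int64(279), np.int64(304)), (438, np.int64(278), np.int64(298)), (453, np.int64(262), np.int64(297)), (468, np.int64(275), np.int64(295))] [np.float64(0.0448), np.float64(0.0284), np.float64(0.023), np.float64(0.04), np.float64(0.0242)]
[[0.6315, -0.0048], [0.6393, 0.0111], [0.639, 0.027], [0.6331, 0.043], [0.6436, 0.062]]
[ 0.1175625  -0.9930655   0.6373114   0.02796869] -83.24855
```

View pics/c5.png

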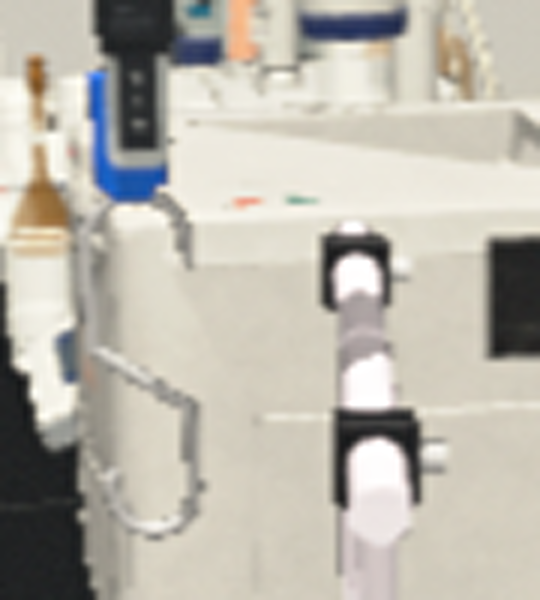

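Hook pose matches the prediction within 2–3 mm (top about 3 mm towards -x). Next I lower it to pass-over height and move forward over the bar.

Emit:
step_arm(targets="-1 0.02 0 -0.04 0 0 -0.01;-1 0.03 0 -0.076 0 0 -0.01;-1 0.03 0 -0.076 0 0 -0.01;-1 0.06 0 -0.076 0 0 -0.01;-1 0.09 -0.003 -0.076 0 0 -0.01;-1 0.12 -0.006 -0.076 0 0 -0.01;-1 0.14 -0.006 -0.076 0 0 -0.01;-1 0.156 -0.006 -0.076 0 0 -0.01;-1 0.156 -0.006 -0.076 0 0 -0.01;-1 0.156 -0.006 -0.076 0 0 -0.01")

```text
clock: 8.83
eef_pos: [0.6192, -0.1179, 0.3305]
tool_rot: [0.068, 0.998, -0.0, 0.0]
ft_force: [-0.9, 0.3, -0.6]
grip_width: 0.0073
grasp_force: 59.6
```

Run:
```python
from h import *
st(); b,cb=snap('side','side3'); T=bot.get_obs()['eef_pos']; x=np.array([.9906,-.1366,0])
for n,p in dict(origin=T+[0,0,-.1374],topcurl=T+[0,0,-.0294+.018],free=T+[0,0,-.0384]+.018*x,bar=[.633-.121*.1375+.003,-.121,.27],clamp=[.6335-.148*.1366,-.0217-.148*.99,.27]).items(): print(n,(np.array(proj(cb,p))-[280,110]).round(1)*6)
cv2.imwrite('pics/c6.png',cv2.resize(b[110:210,280:370],(540,600),interpolation=2)[:,:,::-1])
```

```text
{'clock': 8.8333, 'eef_pos': [0.6192, -0.1179, 0.3305], 'tool_rot': [0.0679, 0.9977, -0.0001, 0.0004], 'ft_force': [-0.8501, 0.2902, -0.6145], 'ft_torque': [-0.0388, -0.0142, -0.0537], 'grip_width': 0.0073, 'grasp_force': 59.6333, 'joint_pos': [-0.1881, 0.5177, 0.6668, 1.7191, -0.0001, -0.0522]}
origin [212.4 559.8]
topcurl [210.  226.2]
free [261.  298.8]
bar [213.6 361.8]
clamp [217.8 397.8]
```

View pics/c6.png

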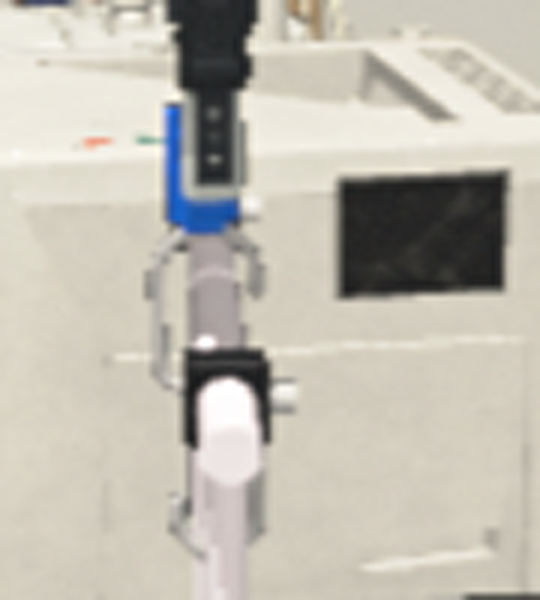

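The side view shows the curl straddling above the bar: curl centre at px 206 and bar centre at about 219, so the hook must go about 4.5 mm further +x. Then lower gently.

Emit:
step_arm(targets="-1 0.009 -0.001 0 0 0 0;-1 0.009 -0.001 -0.01 0 0 0;-1 0.009 -0.001 -0.02 0 0 0;-1 0.009 -0.001 -0.03 0 0 0;-1 0.009 -0.001 -0.04 0 0 0;-1 0.009 -0.001 -0.05 0 0 0;-1 0.009 -0.001 -0.056 0 0 0;-1 0.009 -0.001 -0.056 0 0 0")

```text
clock: 9.55
eef_pos: [0.6235, -0.1194, 0.3005]
tool_rot: [0.069, 0.998, 0.0, -0.001]
ft_force: [-0.7, 0.3, -1.5]
grip_width: 0.0072
grasp_force: 59.6
```

Emit:
step_arm(targets="-1 0 0 -0.003 0 0 0;-1 0 0 -0.006 0 0 0;-1 0 0 -0.006 0 0 0")

```text
clock: 9.8
eef_pos: [0.6241, -0.1194, 0.2986]
tool_rot: [0.069, 0.998, -0.0, 0.0]
ft_force: [0.2, 0.1, -0.5]
grip_width: 0.0075
grasp_force: 59.6
```

Emit:
step_arm(targets="-1 0 0 -0.002 0 0 0;-1 0 0 -0.004 0 0 0;-1 0 0 -0.004 0 0 0")

```text
clock: 10.05
eef_pos: [0.624, -0.1194, 0.2966]
tool_rot: [0.069, 0.998, -0.0, 0.0]
ft_force: [0.1, -0.1, -0.6]
grip_width: 0.0073
grasp_force: 59.6
```

Emit:
step_arm(targets="-1 0 0 -0.001 0 0 0;-1 0 0 -0.002 0 0 0;-1 0 0 -0.002 0 0 0")

```text
clock: 10.3
eef_pos: [0.624, -0.1194, 0.2956]
tool_rot: [0.069, 0.998, -0.0, 0.0]
ft_force: [0.2, 0.1, -0.8]
grip_width: 0.0071
grasp_force: 59.6
```

Emit:
step_arm(targets="-1 0 0 -0.001 0 0 0;-1 0 0 -0.002 0 0 0;-1 0 0 -0.002 0 0 0")

```text
clock: 10.55
eef_pos: [0.6241, -0.1194, 0.2949]
tool_rot: [0.069, 0.998, -0.0, 0.001]
ft_force: [-0.1, -0.2, 0.6]
grip_width: 0.0068
grasp_force: 59.9
```

Emit:
step_arm(targets="-1 0 0 -0.001 0 0 0;-1 0 0 -0.001 0 0 0;-1 0 0 -0.001 0 0 0")

```text
clock: 10.8
eef_pos: [0.6242, -0.1194, 0.2948]
tool_rot: [0.069, 0.998, -0.0, 0.001]
ft_force: [-0.8, 1.0, 2.0]
grip_width: 0.0071
grasp_force: 60.2
```

Emit:
step_arm(targets="-1 0 0 -0.001 0 0 0;-1 0 0 -0.001 0 0 0;-1 0 0 -0.001 0 0 0")

```text
clock: 11.05
eef_pos: [0.6241, -0.1194, 0.2947]
tool_rot: [0.069, 0.998, -0.0, 0.001]
ft_force: [-1.3, 0.8, 5.4]
grip_width: 0.0072
grasp_force: 60.6
```

Contact at about 6 N. Slide left along the bar.

Emit:
step_arm(targets="-1 0.0005 0.004 0 0 0 0;-1 0.0016 0.012 0 0 0 0;-1 0.0033 0.024 0 0 0 0;-1 0.005 0.036 0 0 0 0;-1 0.0066 0.048 0 0 0 0;-1 0.0083 0.06 0 0 0 0;-1 0.0083 0.06 0 0 0 0")

```text
clock: 11.63
eef_pos: [0.6288, -0.0886, 0.2947]
tool_rot: [0.068, 0.998, 0.0, 0.002]
ft_force: [-0.9, 1.7, 5.9]
grip_width: 0.0068
grasp_force: 60.6
```

Emit:
step_arm(targets="-1 0.0008 0.006 0 0 0 0;-1 0.0022 0.016 0 0 0 0;-1 0.0038 0.028 0 0 0 0;-1 0.0055 0.04 0 0 0 0;-1 0.0071 0.052 0 0 0 0;-1 0.0088 0.064 0 0 0 0;-1 0.0104 0.076 0 0 0 0;-1 0.0121 0.088 0 0 0 0;-1 0.0121 0.088 0 0 0 0")

```text
clock: 12.38
eef_pos: [0.6348, -0.0445, 0.2947]
tool_rot: [0.068, 0.998, 0.0, 0.001]
ft_force: [-0.3, 1.5, 4.7]
grip_width: 0.0072
grasp_force: 60.6
```

Emit:
step_arm(targets="-1 0.0003 0.002 0 0 0 0;-1 0.0008 0.006 0 0 0 0;-1 0.0011 0.008 0 0 0 0;-1 0.0011 0.008 0 0 0 0")

```text
clock: 12.72
eef_pos: [0.6351, -0.0424, 0.2947]
tool_rot: [0.069, 0.998, -0.001, 0.001]
ft_force: [-1.1, -2.6, 6.2]
grip_width: 0.0074
grasp_force: 60.5
```

Emit:
step_arm(targets="-1 0.0003 0.002 0 0 0 0;-1 0.0005 0.004 0 0 0 0;-1 0.0008 0.006 0 0 0 0;-1 0.0008 0.006 0 0 0 0")

```text
clock: 13.05
eef_pos: [0.6355, -0.0396, 0.2947]
tool_rot: [0.069, 0.998, -0.001, 0.001]
ft_force: [0.0, -1.7, 5.8]
grip_width: 0.007
grasp_force: 60.5
```

Emit:
step_arm(targets="-1 0.0005 0.004 0 0 0 0;-1 0.0011 0.008 0 0 0 0;-1 0.0016 0.012 0 0 0 0;-1 0.0016 0.012 0 0 0 0")

```text
clock: 13.38
eef_pos: [0.6364, -0.0331, 0.2947]
tool_rot: [0.069, 0.998, -0.001, 0.001]
ft_force: [-0.8, -1.4, 5.5]
grip_width: 0.0071
grasp_force: 60.6
```

Emit:
step_arm(targets="-1 0.0004 0.003 0 0 0 0;-1 0.0008 0.006 0 0 0 0;-1 0.0008 0.006 0 0 0 0")

```text
clock: 13.63
eef_pos: [0.6367, -0.0303, 0.2947]
tool_rot: [0.069, 0.998, -0.001, 0.001]
ft_force: [-0.0, -2.2, 5.0]
grip_width: 0.0072
grasp_force: 60.5
```

Emit:
step_arm(targets="-1 0.0003 0.002 0 0 0 0;-1 0.0005 0.004 0 0 0 0;-1 0.0005 0.004 0 0 0 0")

```text
clock: 13.88
eef_pos: [0.637, -0.028, 0.2944]
tool_rot: [0.069, 0.998, -0.0, 0.001]
ft_force: [-0.4, -0.2, 2.6]
grip_width: 0.0072
grasp_force: 60.3
```

Emit:
step_arm(targets="-1 0.0002 0.0015 0 0 0 0;-1 0.0004 0.003 0 0 0 0;-1 0.0004 0.003 0 0 0 0")

```text
clock: 14.13
eef_pos: [0.6366, -0.0254, 0.2925]
tool_rot: [0.068, 0.998, 0.0, -0.001]
ft_force: [0.3, 0.4, -1.0]
grip_width: 0.0074
grasp_force: 59.7
```

Emit:
step_arm(targets="-1 0.0002 0.0015 0 0 0 0;-1 0.0004 0.003 0 0 0 0;-1 0.0004 0.003 0 0 0 0")

```text
clock: 14.38
eef_pos: [0.637, -0.0241, 0.2932]
tool_rot: [0.068, 0.998, 0.0, -0.0]
ft_force: [0.4, 0.8, -0.9]
grip_width: 0.0072
grasp_force: 59.7
```

Force vanished: it is over the neck. Lower into it.

Emit:
step_arm(targets="-1 0 0 -0.001 0 0 0;-1 0 0 -0.003 0 0 0;-1 0 0 -0.003 0 0 0")

```text
clock: 14.63
eef_pos: [0.637, -0.0244, 0.2919]
tool_rot: [0.069, 0.998, -0.0, 0.0]
ft_force: [0.3, 0.4, -0.9]
grip_width: 0.0068
grasp_force: 59.7
```

Emit:
step_arm(targets="-1 0 0 -0.001 0 0 0;-1 0 0 -0.002 0 0 0;-1 0 0 -0.002 0 0 0")

```text
clock: 14.88
eef_pos: [0.637, -0.0244, 0.2911]
tool_rot: [0.069, 0.998, -0.0, 0.0]
ft_force: [0.3, 0.4, -1.0]
grip_width: 0.0071
grasp_force: 59.7
```

Emit:
step_arm(targets="-1 0 0 -0.001 0 0 0;-1 0 0 -0.001 0 0 0;-1 0 0 -0.001 0 0 0")

```text
clock: 15.13
eef_pos: [0.6371, -0.0244, 0.2909]
tool_rot: [0.069, 0.998, -0.0, 0.0]
ft_force: [0.2, -0.1, -0.1]
grip_width: 0.007
grasp_force: 59.8
```

Emit:
step_arm(targets="-1 0 0 -0.001 0 0 0;-1 0 0 -0.001 0 0 0;-1 0 0 -0.001 0 0 0")

```text
clock: 15.38
eef_pos: [0.6371, -0.0244, 0.2907]
tool_rot: [0.069, 0.998, -0.0, 0.001]
ft_force: [-0.1, -0.3, 2.6]
grip_width: 0.0074
grasp_force: 60.2
```

Emit:
step_arm(targets="-1 0 0 -0.0005 0 0 0;-1 0 0 -0.0005 0 0 0;-1 0 0 -0.0005 0 0 0;-1 0 0 -0.0005 0 0 0")

```text
clock: 15.72
eef_pos: [0.6371, -0.0244, 0.2906]
tool_rot: [0.069, 0.998, -0.0, 0.001]
ft_force: [-1.9, -1.3, 4.6]
grip_width: 0.0068
grasp_force: 60.4
```

Contact is 4 mm lower than before, so it is seated in the neck. Release and withdraw upwards.

Emit:
step_arm(targets="-0.7 0 0 0 0 0 0;-0.5 0 0 0 0 0 0;-0.4 0 0 0 0 0 0;-0.4 0 0 0.03 0 0 0;-0.4 0 0 0.08 0 0 0;-0.4 0 0 0.15 0 0 0;-0.4 -0.06 0 0.18 0 0 0;-0.4 -0.12 0 0.18 0 0 0;-0.4 -0.18 -0.02 0.15 0 0 0;-0.4 -0.24 -0.06 0.12 0 0 0")

```text
clock: 16.55
eef_pos: [0.517, -0.0532, 0.3499]
tool_rot: [0.067, 0.998, 0.0, 0.002]
ft_force: [0.2, -1.0, 0.3]
grip_width: 0.0256
grasp_force: 0.0
```

Run:
```python
from h import *
st(); b,cb=snap('side','side4'); w,cw=snap('wrist','w5')
for n,p in dict(top=[.634,-.0244,.279],origin=[.634,-.0244,.153],tip=[.619,-.022,.177]).items(): print(n,(np.array(proj(cb,p))-[280,90]).round(1)*5)
cv2.imwrite('pics/c7.png',np.hstack([cv2.resize(b[90:210,280:360],(400,600),interpolation=2),cv2.resize(w[:,150:430],(400,600))])[:,:,::-1])
```

```text
{'clock': 16.55, 'eef_pos': [0.517, -0.0532, 0.3499], 'tool_rot': [0.0671, 0.9977, 0.0002, 0.0017], 'ft_force': [0.206, -0.971, 0.3093], 'ft_torque': [0.0104, -0.0078, 0.0167], 'grip_width': 0.0256, 'grasp_force': 0.0, 'joint_pos': [-0.1029, 0.2639, 0.3405, 1.644, 0.0006, 0.0313]}
top [176. 328.]
origin [177.5 581. ]
tip [146.  534.5]
```

View pics/c7.png

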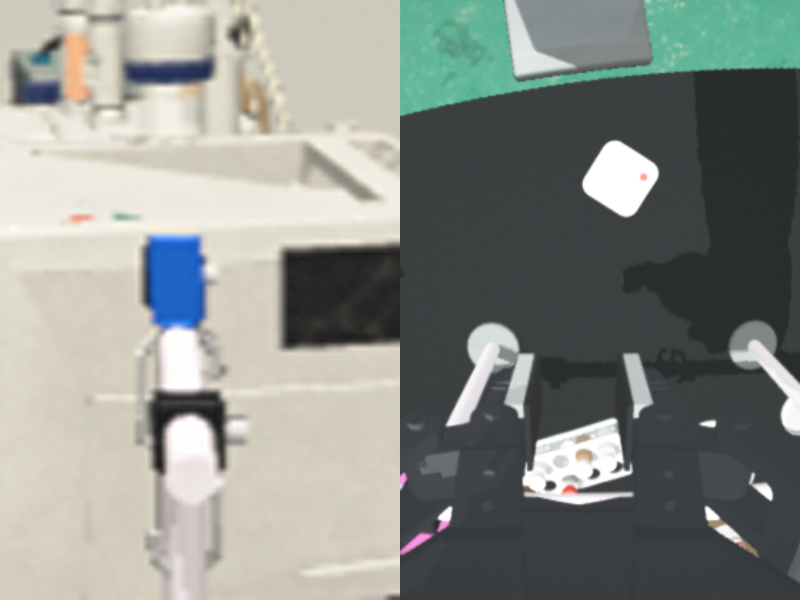

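The picture shows the hook hanging upright in the neck (tab at (175,280)) with the gripper clear. No more pictures to view, so the rest is by numbers. Next I go above the pail's handle, estimated at (0.394, -0.338) with yaw about 15°.

Emit:
step_arm(targets="0 -0.03 -0.06 -0.02 0 0 0.1;0 -0.06 -0.13 -0.05 0 0 0.2;0.3 -0.09 -0.2 -0.1 0 0 0.3;0.3 -0.12 -0.27 -0.15 0 0 0.4;0.3 -0.15 -0.34 -0.2 0 0 0.5;0.3 -0.18 -0.41 -0.22 0 0 0.5;0.3 -0.21 -0.48 -0.22 0 0 0.5;0.3 -0.24 -0.54 -0.22 0 0 0.5;0.3 -0.24 -0.56 -0.22 0 0 0.5;0.3 -0.24 -0.56 -0.22 0 0 0.5")

```text
clock: 17.48
eef_pos: [0.3967, -0.3374, 0.2396]
tool_rot: [-0.125, 0.992, -0.0, 0.0]
ft_force: [-0.3, 0.6, -0.0]
grip_width: 0.0556
grasp_force: 0.0
```

```bash
cat > g.py <<'E'
from h import *
import sys
st(); w,cw=snap('wrist',sys.argv[1]); h=cv2.cvtColor(w,cv2.COLOR_RGB2HSV)
m=cv2.inRange(h,(50,150,60),(75,255,255)); n,l,s,c=cv2.connectedComponentsWithStats(m)
for i in range(1,n):
    if s[i,4]>60: print(s[i],c[i].round(1),h[l==i].mean(0).round())
i=1+s[1:,4].argmax() if n>1 else 0; m=l==i
for v in range(s[i,1],s[i,1]+s[i,3],max(3,s[i,3]//14)):
    u=np.nonzero(m[v])[0]
    if len(u): e=[onz(cw,x,v,.062,True) for x in(u.min()-.5,u.max()+.5)]; print(v,u.min(),u.max(),w[v,(u.min()+u.max())//2],((e[0]+e[1])/2).round(4)[:2],np.linalg.norm(e[0]-e[1]).round(4))
E
python3 g.py w6
```

```text
{'clock': 17.4833, 'eef_pos': [0.3967, -0.3374, 0.2396], 'tool_rot': [-0.1248, 0.9922, -0.0002, 0.0004], 'ft_force': [-0.3216, 0.5966, -0.0086], 'ft_torque': [0.0161, -0.0214, 0.0104], 'grip_width': 0.0556, 'grasp_force': 0.0, 'joint_pos': [-0.705, 0.2778, 0.076, 1.368, 0.0003, -0.9552]}
0 0 559 [ 78 145 121] [ 0.1402 -0.3912] 0.7421
30 0 559 [ 83 151 127] [ 0.185  -0.3801] 0.7277
60 0 559 [ 80 151 127] [ 0.2264 -0.3698] 0.7204
90 0 559 [ 96 159 135] [ 0.2656 -0.3598] 0.7193
120 0 559 [ 87 152 130] [ 0.3037 -0.35  ] 0.7244
150 0 559 [50 53 54] [ 0.3416 -0.34  ] 0.7356
180 0 559 [33 36 37] [ 0.3805 -0.3297] 0.7534
210 0 559 [33 36 35] [ 0.4213 -0.3187] 0.7787
240 0 559 [255 255 255] [ 0.4653 -0.3067] 0.8131
270 0 559 [166 172 172] [ 0.5143 -0.2931] 0.8587
300 0 559 [49 52 52] [ 0.5705 -0.2772] 0.919
330 0 559 [47 50 51] [ 0.6377 -0.2578] 0.9998
360 0 559 [47 51 53] [ 0.7217 -0.2332] 1.1105
390 0 559 [46 49 51] [ 0.8327 -0.1999] 1.2681
```

```bash
cat > g.py <<'E'
from h import *
import sys
def run(w,cw,z=.062):
    I=w.astype(int); m=((I[:,:,1]-np.maximum(I[:,:,0],I[:,:,2]))>70).astype(np.uint8); n,l,s,c=cv2.connectedComponentsWithStats(m)
    for i in range(1,n):
        if s[i,4]>60: print(s[i],c[i].round(1))
    i=1+s[1:,4].argmax(); m=l==i
    for v in range(s[i,1],s[i,1]+s[i,3],max(2,s[i,3]//14)):
        u=np.nonzero(m[v])[0]
        if len(u): e=[onz(cw,x,v,z,True) for x in(u.min()-.5,u.max()+.5)]; print(v,u.min(),u.max(),w[v,(u.min()+u.max())//2],((e[0]+e[1])/2).round(4)[:2],np.linalg.norm(e[0]-e[1]).round(4))
E
python3 - <<'E'
from g import *
run(cv2.imread('pics/w6.png')[:,:,::-1].copy(),bot.camera_info('wrist'))
E
```

```text
[269 156   9  79 509] [272.5 191.8]
156 272 273 [ 71 166  94] [ 0.37   -0.3444] 0.002
161 270 277 [136 253 176] [ 0.3746 -0.3422] 0.0079
166 270 276 [135 253 175] [ 0.3796 -0.3414] 0.0069
171 270 276 [133 253 173] [ 0.3845 -0.3402] 0.007
176 270 276 [131 252 171] [ 0.3894 -0.3389] 0.007
181 270 276 [130 252 170] [ 0.3943 -0.3376] 0.007
186 269 276 [134 253 174] [ 0.3995 -0.3368] 0.0081
191 269 276 [132 253 172] [ 0.4045 -0.3355] 0.0081
196 269 276 [132 252 171] [ 0.4095 -0.3342] 0.0081
201 269 275 [131 252 169] [ 0.4148 -0.3334] 0.0071
206 269 275 [129 252 168] [ 0.4199 -0.3321] 0.0072
211 269 275 [127 252 167] [ 0.4251 -0.3308] 0.0072
216 270 274 [ 78 185 105] [ 0.4303 -0.3294] 0.0052
221 270 273 [ 72 170  97] [ 0.4358 -0.3286] 0.0042
226 270 273 [ 73 171  96] [ 0.4411 -0.3272] 0.0042
231 270 273 [ 73 171  97] [ 0.4465 -0.3258] 0.0042
```

Handle found: near end (0.372,-0.343), length 83 mm (84 expected), yaw 13°, so the grip point is (0.398,-0.337). Descend and grip.

Emit:
step_arm(targets="0 0.003 0.001 -0.07 0 0 -0.03;0 0.003 0.001 -0.15 0 0 -0.03;0 0.003 0.001 -0.23 0 0 -0.03;0 0.003 0.001 -0.31 0 0 -0.03;0 0.003 0.001 -0.38 0 0 -0.03;0 0.003 0.001 -0.417 0 0 -0.03;0 0.003 0.001 -0.417 0 0 -0.03;-0.5 0.003 0.001 -0.417 0 0 -0.03;-1 0.003 0.001 -0.417 0 0 -0.03;-1 0.003 0.001 -0.417 0 0 -0.03")

```text
clock: 18.37
eef_pos: [0.4007, -0.3349, 0.0337]
tool_rot: [-0.116, 0.993, -0.002, 0.002]
ft_force: [0.6, -5.1, 1.1]
grip_width: 0.0072
grasp_force: 46.5
```

Emit:
step_arm(targets="-1 0 0 0 0 0 0;-1 0 0 0 0 0 0;-1 0 0 0 0 0 0;-1 0 0 0 0 0 0;-1 0 0 0 0 0 0")

```text
clock: 18.78
eef_pos: [0.4003, -0.335, 0.0334]
tool_rot: [-0.116, 0.993, -0.001, 0.002]
ft_force: [1.0, 0.2, 6.2]
grip_width: 0.0071
grasp_force: 62.1
```

Pail handle gripped. Lift and carry to a standoff on the robot side of the hook, turning -21°.

Emit:
step_arm(targets="-1 0 0 0.02 0 0 0;-1 0 0 0.06 0 0 0;-1 0 0 0.1 0 0 0;-1 0 0.02 0.144 0 0 0;-1 0 0.05 0.144 0 0 -0.05;-1 0.01 0.09 0.144 0 0 -0.1;-1 0.02 0.14 0.144 0 0 -0.15;-1 0.03 0.19 0.144 0 0 -0.2;-1 0.04 0.24 0.144 0 0 -0.25;-1 0.05 0.29 0.144 0 0 -0.3")

```text
clock: 19.62
eef_pos: [0.4224, -0.1877, 0.1035]
tool_rot: [0.003, 1.0, 0.0, -0.001]
ft_force: [-0.2, -0.4, -2.2]
grip_width: 0.0069
grasp_force: 60.8
```

Emit:
step_arm(targets="-1 0.01 0.05 0 0 0 -0.05;-1 0.02 0.1 0 0 0 -0.1;-1 0.03 0.15 0 0 0 -0.14;-1 0.04 0.2 0 0 0 -0.171;-1 0.06 0.25 0 0 0 -0.171;-1 0.08 0.29 0 0 0 -0.171;-1 0.1 0.33 0 0 0 -0.171;-1 0.12 0.36 0 0 0 -0.171;-1 0.127 0.371 0 0 0 -0.171;-1 0.127 0.371 0 0 0 -0.171")

```text
clock: 20.45
eef_pos: [0.4871, -0.0025, 0.1034]
tool_rot: [0.068, 0.998, -0.0, -0.0]
ft_force: [-0.7, -0.6, -1.5]
grip_width: 0.0068
grasp_force: 60.8
```

Run:
```python
from h import *
st(); print(corr(172.15)); w,cw=snap('wrist','w7'); b,cb=snap('side','side5'); a,ca=snap('top','top5'); 
T=bot.get_obs()['eef_pos']; x=np.array([.9906,-.1366,0]); B=T+.0893*x+[0,0,.0866]; print('bail pred',B,proj(cb,B),proj(ca,B))
# green handle in wrist at predicted z
from g import run
run(w,cw,T[2]+.0286)
for n,p in dict(low=[.6365,-.0247,.171],tip=[.6215,-.0226,.177]).items(): print(n,proj(cb,p),proj(ca,p))
u0,v0=map(int,proj(cb,B)); print(u0,v0); I=b.astype(int)
def art(I,u0,v0,du,dv):
    g=I[v0-dv:v0+dv,u0-du:u0+du].mean(2)
    for r in g[::1]: print(' '.join('%3d'%x for x in r))
art(I,u0,v0,12,8); print(); u,v=map(int,proj(cb,[.6365,-.0247,.165])); print(u-16,v-24); art(I,u,v-6,16,16)
```

```text
{'clock': 20.45, 'eef_pos': [0.4871, -0.0025, 0.1034], 'tool_rot': [0.068, 0.9977, -0.0002, -0.0001], 'ft_force': [-0.6896, -0.5803, -1.459], 'ft_torque': [-0.0552, 0.1605, -0.0272], 'grip_width': 0.0068, 'grasp_force': 60.7999, 'joint_pos': [-0.0049, 0.3126, -0.2494, 1.009, -0.0005, 0.1312]}
[ 0.0006 -0.0003 -0.0012]
bail pred [ 0.57440286 -0.01641761  0.1898057 ] (np.float64(290.5591315054198), np.float64(192.17457718962598)) (np.float64(286.01527629487805), np.float64(208.34787178977172))
[ 262  205   25  147 2096] [274.6 290.1]
205 272 277 [ 88 198 115] [0.4493 0.0031] 0.0022
215 266 283 [ 92 213 122] [0.4531 0.0026] 0.0066
225 265 284 [162 255 212] [0.457 0.002] 0.0074
235 265 284 [170 255 221] [0.4609 0.0015] 0.0075
245 265 284 [169 255 221] [0.4649 0.0009] 0.0076
255 265 284 [169 255 221] [4.691e-01 4.000e-04] 0.0077
265 265 283 [100 225 134] [ 4.733e-01 -4.000e-04] 0.0074
275 267 282 [100 224 132] [ 0.4777 -0.0008] 0.0063
285 267 282 [ 99 224 132] [ 0.4823 -0.0014] 0.0064
295 267 282 [ 99 224 132] [ 0.487  -0.0021] 0.0065
305 267 282 [ 99 224 132] [ 0.4919 -0.0027] 0.0066
315
[... 5413 characters left out ...]
 206 206 202 194 198 205 204 204 204 204 204 204 202 203 203
203 204 203 206 207 208 205 206 208 208 207 208 218 219 218 225 216 207 207 203 193 197 203 202 202 202 203 203 202 201 200 200
205 205 204 205 207 207 207 206 208 207 206 207 218 221 220 225 218 206 205 203 192 196 200 200 201 200 200 200 200 200 199 199
203 204 204 203 204 205 206 206 207 206 206 206 218 221 218 227 230 220 207 203 193 194 199 200 199 198 198 199 200 200 202 199
212 214 216 214 207 204 206 207 208 206 205 206 217 221 217 226 233 221 208 202 194 197 203 202 202 201 202 203 205 205 204 202
249 253 255 254 235 210 209 211 209 207 207 206 218 221 218 225 232 220 207 203 193 197 202 201 202 200 201 202 201 202 201 199
```

Side camera confirms the hook tip at u=310, v=195.5 (prediction 310.3, 195.6) and the bail at u≈289.6, z≈0.191. Move the bail 64 mm forward over the tip.

Emit:
step_arm(targets="-1 0.01 -0.001 0.004 0 0 0;-1 0.025 -0.003 0.004 0 0 0;-1 0.04 -0.005 0.004 0 0 0;-1 0.055 -0.007 0.004 0 0 0;-1 0.07 -0.01 0.004 0 0 0;-1 0.085 -0.012 0.004 0 0 0;-1 0.1 -0.014 0.004 0 0 0;-1 0.115 -0.016 0.004 0 0 0;-1 0.128 -0.018 0.004 0 0 0;-1 0.128 -0.018 0.004 0 0 0")

```text
clock: 21.43
eef_pos: [0.5527, -0.0126, 0.1054]
tool_rot: [0.069, 0.998, -0.0, 0.001]
ft_force: [1.9, -0.0, -1.4]
grip_width: 0.0068
grasp_force: 60.8
```

Run:
```python
from h import *
st(); b,cb=snap('side','side6'); I=b.astype(int).mean(2)
T=bot.get_obs()['eef_pos']; x=np.array([.9906,-.1366,0]); B=T+.0893*x+[-.002,0,.0872]; print('bail pred',B,proj(cb,B))
print(proj(cb,[.6365,-.0247,.171]))
for v in range(176,208): print(v,' '.join('%3d'%x for x in I[v,302:332]))
```

```text
{'clock': 21.4333, 'eef_pos': [0.5527, -0.0126, 0.1054], 'tool_rot': [0.0691, 0.9976, -0.0001, 0.0009], 'ft_force': [1.8749, -0.0195, -1.4342], 'ft_torque': [0.0267, 0.1697, 0.0255], 'grip_width': 0.0068, 'grasp_force': 60.7976, 'joint_pos': [-0.0226, 0.4268, -0.0699, 1.0722, -0.0003, 0.1157]}
bail pred [ 0.63820079 -0.02463733  0.19247484] (np.float64(317.18824384351956), np.float64(190.66790854115223))
(np.float64(316.54021852648236), np.float64(199.15591574559508))
176 206 206 205 205 202 166 165 153  90  35  79 212 252 254 254 254 254 254 254 246 164  56  68 177 216 222 222 216 209 205
177 205 204 204 204 205 166 168 186 127  43  83 214 251 253 253 254 254 253 253 249 183  74  62 146 176 178 181 200 206 205
178 205 203 203 203 201 155 158 192 137  49  93 213 249 252 253 254 254 253 253 250 190  82  54 126 150 150 152 187 206 206
179 205 205 204 205 205 198 198 182 112  37  81 211 249 252 253 254 254 254 253 251 199  88  56 166 202 201 201 205 209 208
180 208 207 207 207 207 206 207 202 134  43  75 205 248 252 253 254 254 253 253 251 219 118  64 173 210 210 209 208 208 205
181 209
[... 2640 characters left out ...]
 194 202 214 228 219 207 209 205 192 167 157 183 205 209 209 207 205 205 205 205
203 207 208 208 208 208 208 207 207 195 161 168 194 213 228 219 208 209 205 192 171 185 204 208 207 208 206 205 203 205 205
204 207 207 208 209 207 209 209 208 207 200 176 170 204 227 218 208 209 205 195 195 203 207 207 207 207 208 206 203 203 206
205 205 208 210 209 209 209 209 210 211 209 193 175 202 227 218 208 208 204 195 199 207 207 206 206 206 205 205 204 204 204
206 205 207 209 210 209 208 209 210 209 208 196 191 211 227 219 207 208 205 194 200 205 205 206 205 205 205 203 203 202 201
207 206 207 208 208 207 208 210 209 209 207 197 191 210 227 220 208 207 204 194 198 203 202 201 202 201 201 201 202 200 200
```

Run:
```python
from h import *
w,cw=snap('wrist','w8'); a,ca=snap('top','top6'); b,cb=snap('side','side7'); o=cv2.imread('pics/side5.png')[:,:,::-1].astype(int); t0=cv2.imread('pics/top0.png')[:,:,::-1].astype(int)
w0=cv2.imread('pics/w7.png')[:,:,::-1].astype(int)
def gm(I): I=I.astype(int); return (I[:,:,1]-np.maximum(I[:,:,0],I[:,:,2]))>70
for W in(w0,w): v,u=np.nonzero(gm(W)&(np.arange(420)[:,None]>200)); print('green',v.min(),v.max(),u.mean(),len(u))
s0=cv2.imread('pics/side0.png')[:,:,::-1].astype(int)
for nm,I in(('s5',o),('s7',b.astype(int))):
    d=np.abs(I-s0).sum(2)
    for v in (188,190,192,194,198,202,206,210,214,216,218,220,222,224,226,230,235,240,245): 
        u=np.nonzero(d[v,240:360]>45)[0]+240; print(nm,v,u.tolist() if len(u)<28 else (u.min(),u.max(),len(u)))
for nm,p in dict(bail=[.6382,-.0246,.1925],pailL=[.6382-.035,-.0246-.04,.1325],pailR=[.6382+.034,-.0246-.045,.1325]).items(): print(nm,proj(cb,p),proj(cb,np.array(p)-[.0656-.002*0,-.0101,.002]))
```

```text
green 205 351 274.6121183206107 2096
green 204 351 274.15011547344113 2165
s5 188 [240, 241, 245, 246, 247, 248, 249, 250, 252, 253, 254, 255, 258, 259, 260, 322]
s5 190 [240, 241, 242, 249, 250, 251, 252, 253, 254, 255, 289, 290, 322, 323]
s5 192 [240, 241, 242, 249, 250, 251, 252, 253, 254, 288, 322, 323]
s5 194 [240, 241, 242, 249, 250, 251, 252, 253, 254, 255, 288, 322, 323]
s5 198 [240, 241, 242, 243, 246, 247, 248, 249, 250, 251, 252, 253, 254, 255, 256, 257, 288, 309, 310, 311, 322, 323]
s5 202 [244, 245, 246, 247, 248, 249, 250, 252, 253, 254, 260, 288, 310, 311, 312, 321, 322, 323]
s5 206 [247, 248, 249, 250, 251, 252, 253, 254, 255, 256, 257, 258, 259, 260, 289, 291, 292]
s5 210 (np.int64(248), np.int64(304), 39)
s5 214 (np.int64(250), np.int64(305), 48)
s5 216 (np.int64(242), np.int64(305), 64)
s5 218 (np.int64(242), np.int64(305), 64)
s5 220 (np.int64(242), np.int64(305), 64)
s5 222 (np.int64(242), np.int64(305), 64)
s5 224 (np.int64(244), np.int64(305), 62)
s5 226 (np.int64(250), np.int64(305), 45)
s5 230 (np.int64(274), np.int64(305), 32)
s5 235 (np.int64(275), np.int64
[... 1529 characters left out ...]
, 332]
s7 235 [251, 301, 302, 303, 304, 305, 306, 307, 308, 309, 310, 311, 312, 321, 322, 323, 324, 325, 326, 327, 328, 329, 330, 331, 332]
s7 240 [300, 301, 302, 303, 304, 305, 306, 307, 308, 309, 310, 311, 312, 313, 314, 321, 322, 323, 324, 325, 326, 327, 328, 329, 330, 331, 332]
s7 245 [241]
bail (np.float64(317.18538676445314), np.float64(190.65337614793646)) (np.float64(289.72609391784033), np.float64(191.70513051825696))
pailL (np.float64(305.41251151735355), np.float64(220.62880674124108)) (np.float64(277.5267065318222), np.float64(221.57792208797443))
pailR (np.float64(334.5193752607769), np.float64(219.61296387759302)) (np.float64(306.54216302738376), np.float64(220.56529166750943))
```

The pail's edges moved exactly as predicted (301–332, centre 316.5, against the hook's 316.5), so the bail is over the curl. Lower it.

Emit:
step_arm(targets="-1 0 0 -0.006 0 0 0;-1 0 0 -0.014 0 0 0;-1 0 0 -0.022 0 0 0;-1 0 0 -0.03 0 0 0;-1 0 0 -0.038 0 0 0;-1 0 0 -0.046 0 0 0;-1 0 0 -0.05 0 0 0;-1 0 0 -0.05 0 0 0")

```text
clock: 22.3
eef_pos: [0.5505, -0.0124, 0.0796]
tool_rot: [0.069, 0.998, -0.0, -0.0]
ft_force: [-0.5, 0.6, -1.5]
grip_width: 0.0068
grasp_force: 60.8
```

Emit:
step_arm(targets="-1 0 0 -0.002 0 0 0;-1 0 0 -0.004 0 0 0;-1 0 0 -0.004 0 0 0;-1 0 0 -0.004 0 0 0")

```text
clock: 22.63
eef_pos: [0.5512, -0.0124, 0.0786]
tool_rot: [0.069, 0.998, -0.0, 0.0]
ft_force: [0.1, -0.2, -1.9]
grip_width: 0.0069
grasp_force: 60.8
```

Emit:
step_arm(targets="-1 0 0 -0.002 0 0 0;-1 0 0 -0.004 0 0 0;-1 0 0 -0.004 0 0 0;-1 0 0 -0.004 0 0 0")

```text
clock: 22.97
eef_pos: [0.551, -0.0124, 0.0764]
tool_rot: [0.069, 0.998, -0.0, 0.0]
ft_force: [-0.1, 0.3, -1.8]
grip_width: 0.0072
grasp_force: 60.8
```

Emit:
step_arm(targets="-1 0 0 -0.001 0 0 0;-1 0 0 -0.002 0 0 0;-1 0 0 -0.002 0 0 0;-1 0 0 -0.002 0 0 0")

```text
clock: 23.3
eef_pos: [0.5514, -0.0124, 0.0757]
tool_rot: [0.069, 0.998, -0.0, 0.001]
ft_force: [0.5, 0.1, 0.2]
grip_width: 0.007
grasp_force: 61.0
```

Emit:
step_arm(targets="-1 0 0 -0.001 0 0 0;-1 0 0 -0.002 0 0 0;-1 0 0 -0.002 0 0 0;-1 0 0 -0.002 0 0 0")

```text
clock: 23.63
eef_pos: [0.5517, -0.0124, 0.075]
tool_rot: [0.069, 0.998, -0.0, 0.001]
ft_force: [0.2, 0.7, 2.1]
grip_width: 0.0073
grasp_force: 61.5
```

```bash
python3 -c "
from h import *; st()"
```

```text
{'clock': 23.6333, 'eef_pos': [0.5517, -0.0124, 0.075], 'tool_rot': [0.0691, 0.9976, -0.0, 0.0011], 'ft_force': [0.1823, 0.7185, 2.1225], 'ft_torque': [-0.0557, -0.1469, -0.0333], 'grip_width': 0.0073, 'grasp_force': 61.4801, 'joint_pos': [-0.0224, 0.455, -0.1133, 1.0003, -0.0002, 0.1158]}
```

Weight has transferred to the hook (Fz rose 4 N at the seated height). Release and rise.

Emit:
step_arm(targets="-0.8 0 0 0 0 0 0;-0.7 0 0 0 0 0 0;-0.5 0 0 0 0 0 0;-0.3 0 0 0 0 0 0;-0.3 0 0 0.01 0 0 0;-0.3 0 0 0.04 0 0 0;-0.3 0 0 0.08 0 0 0;-0.3 -0.02 0 0.14 0 0 0;-0.3 -0.06 0 0.18 0 0 0;-0.3 -0.12 0 0.2 0 0 0")

```text
clock: 24.47
eef_pos: [0.494, -0.0125, 0.1777]
tool_rot: [0.069, 0.998, 0.0, 0.004]
ft_force: [1.0, 0.3, 1.0]
grip_width: 0.0302
grasp_force: 0.0
```

Emit:
step_arm(targets="-0.3 -0.07 0 0 0 0 0;-0.3 -0.14 0 0 0 0 0;-0.3 -0.14 0 0 0 0 0;-0.3 -0.14 0 0 0 0 0;-0.3 -0.14 0 0 0 0 0;-0.3 -0.14 0 0 0 0 0;-0.3 -0.14 0 0 0 0 0;-0.3 -0.14 0 0 0 0 0;-0.3 -0.14 0 0 0 0 0;-0.3 -0.14 0 0 0 0 0")

```text
clock: 25.3
eef_pos: [0.4214, -0.0124, 0.1742]
tool_rot: [0.069, 0.998, -0.0, 0.0]
ft_force: [-0.3, -0.2, 0.4]
grip_width: 0.0303
grasp_force: 0.0
```

```bash
cat > chk.py <<'E'
from h import *
b,cb=snap('side','chkA'); s0=cv2.imread('pics/side0.png')[:,:,::-1].astype(int); I=b.astype(int); d=np.abs(I-s0).sum(2)
for v in (198,206,212,216,222,226,230,235,240,245,250,255,258): 
    u=np.nonzero(d[v,260:345]>45)[0]+260; print(v,u.min() if len(u) else 0,u.max() if len(u) else 0,len(u))
m=(I[:,:,1]-np.maximum(I[:,:,0],I[:,:,2])>70); m[:180]=0;m[:,:240]=0;m[:,345:]=0; v,u=np.nonzero(m); print('green',len(u),u.min(),u.max(),v.min(),v.max(),'tilt',np.degrees(np.arctan(np.polyfit(u,v,1)[0])))
t=(I[:,:,2]-I[:,:,0]>80); t[:120]=0;t[180:]=0;t[:,:290]=0;t[:,345:]=0; v,u=np.nonzero(t); print('tab',len(u),u.mean(),v.mean(),v.min(),v.max())
E
python3 - <<'E'
import runpy; runpy.run_path('chk.py')
from h import *
st(); cb=bot.camera_info('side'); o=cv2.imread('pics/side4.png')[:,:,::-1].astype(int); t=(o[:,:,2]-o[:,:,0]>80); t[:120]=0;t[180:]=0;t[:,:290]=0;t[:,345:]=0; v,u=np.nonzero(t); print('tab before',len(u),u.mean(),v.mean())
for p in([.602,-.065,.1025],[.671,-.069,.1025],[.602,-.065,.042],[.52,-.007,.09],[.55,-.013,.09]): print(proj(cb,p))
E
```

```text
198 310 324 5
206 0 0 0
212 0 0 0
216 0 0 0
222 301 330 22
226 268 331 56
230 268 331 56
235 297 331 27
240 274 331 27
245 300 331 26
250 300 330 25
255 302 330 20
258 332 332 1
green 293 268 301 224 238 tilt 4.3026023858535964
tab 196 315.09183673469386 145.53061224489795 137 155
{'clock': 25.35, 'eef_pos': [0.4213, -0.0124, 0.1742], 'tool_rot': [0.0691, 0.9976, -0.0001, 0.0001], 'ft_force': [-0.2513, 0.4307, -0.1769], 'ft_torque': [-0.0352, -0.06, -0.015], 'grip_width': 0.0298, 'grasp_force': 0.0, 'joint_pos': [-0.0293, 0.1226, -0.2943, 1.1537, -0.0002, 0.1089]}
tab before 189 314.85714285714283 145.6984126984127
(np.float64(305.09957610164366), np.float64(232.42444580953838))
(np.float64(333.88323158098785), np.float64(231.24930853945096))
(np.float64(305.42485582661635), np.float64(255.4164076568367))
(np.float64(269.428634815475), np.float64(230.3372294157638))
(np.float64(281.60534034883665), np.float64(230.48682345409028))
```

The pail hangs and the hook's tab height is unchanged. Let any swing die out and compare.

Emit:
step_arm(targets="-0.3 0 0 0 0 0 0;-0.3 0 0 0 0 0 0;-0.3 0 0 0 0 0 0;-0.3 0 0 0 0 0 0;-0.3 0 0 0 0 0 0;-0.3 0 0 0 0 0 0;-0.3 0 0 0 0 0 0;-0.3 0 0 0 0 0 0;-0.3 0 0 0 0 0 0;-0.3 0 0 0 0 0 0")

```text
clock: 26.18
eef_pos: [0.421, -0.0124, 0.1744]
tool_rot: [0.069, 0.998, -0.0, 0.0]
ft_force: [0.6, 0.8, 0.6]
grip_width: 0.0303
grasp_force: 0.0
```

Emit:
step_arm(targets="-0.3 0 0 0 0 0 0;-0.3 0 0 0 0 0 0;-0.3 0 0 0 0 0 0;-0.3 0 0 0 0 0 0;-0.3 0 0 0 0 0 0;-0.3 0 0 0 0 0 0;-0.3 0 0 0 0 0 0;-0.3 0 0 0 0 0 0;-0.3 0 0 0 0 0 0;-0.3 0 0 0 0 0 0")

```text
clock: 27.02
eef_pos: [0.4211, -0.0124, 0.1744]
tool_rot: [0.069, 0.998, -0.0, 0.0]
ft_force: [-0.7, -0.4, 0.1]
grip_width: 0.0301
grasp_force: 0.0
```

Emit:
step_arm(targets="-0.3 0 0 0 0 0 0;-0.3 0 0 0 0 0 0;-0.3 0 0 0 0 0 0;-0.3 0 0 0 0 0 0;-0.3 0 0 0 0 0 0;-0.3 0 0 0 0 0 0;-0.3 0 0 0 0 0 0;-0.3 0 0 0 0 0 0;-0.3 0 0 0 0 0 0;-0.3 0 0 0 0 0 0")

```text
clock: 27.85
eef_pos: [0.421, -0.0124, 0.1744]
tool_rot: [0.069, 0.998, -0.0, 0.0]
ft_force: [0.2, 0.6, 0.6]
grip_width: 0.0299
grasp_force: 0.0
```

Run:
```python
from h import *
F=[bot.camera('side').astype(int) for _ in range(12)]
for I in F:
    m=(I[:,:,1]-np.maximum(I[:,:,0],I[:,:,2])>70); m[:180]=0;m[:,:240]=0;m[:,345:]=0; v,u=np.nonzero(m)
    t=(I[:,:,2]-I[:,:,0]>80); t[:120]=0;t[180:]=0;t[:,:290]=0;t[:,345:]=0; tv,tu=np.nonzero(t)
    print(len(u),u.mean().round(2),v.mean().round(2),np.degrees(np.arctan(np.polyfit(u,v,1)[0])).round(2),'tab',tu.mean().round(2),tv.mean().round(2))
print(bot.get_obs()['clock'])
```

```text
291 284.73 228.79 4.16 tab 315.09 145.53
294 284.67 228.74 4.27 tab 315.09 145.53
294 284.71 228.75 4.16 tab 315.09 145.53
293 284.71 228.76 4.19 tab 315.09 145.53
290 284.73 228.81 4.14 tab 315.09 145.53
293 284.68 228.76 4.26 tab 315.09 145.53
292 284.7 228.78 4.22 tab 315.09 145.53
291 284.7 228.79 4.21 tab 315.09 145.53
291 284.73 228.79 4.14 tab 315.09 145.53
294 284.7 228.74 4.18 tab 315.09 145.53
293 284.71 228.76 4.2 tab 315.09 145.53
293 284.69 228.76 4.25 tab 315.09 145.53
28.45
```

```bash
python3 -c "
from workcell import bot; print(bot.job_done())"
```

```text
the job is handed in; nothing more can be done
None
```

I handed the job in at about 28.5 s: the hook hangs in the bar's red neck, the pail hangs from its lower curl and both are still in the last camera frames; the highest force I read was about 6 N, and no verdict was returned.

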